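Set the soldered float balls to cool in the pot

TASK

First slide the fire brick off the square heat mat until its long side rests flat against the metal fence at the back of the bench, then slide the wide steel pot to the middle of the mat; do not lift or tip either. Then lower the two thin copper float balls one after the other gently from their rack into the pot, setting them down on its floor rather than dropping them, with the pot still in the middle of the mat, and leave the hammer and the jar where they are.

Things in the scene. Friction and masses are not known exactly. Their poses are not given: they have to be found in the camera images.
- mat: light grey square heat mat, 220 x 220 mm, fixed, lying level with the bench (no step: things slide on and off it freely). Origin at its centre at bench height. At the start the fire brick lies on it.
- brick_center (a point): centre (25 mm above the bench) of the loose off-white fire brick: 80 mm along its x axis, 180 mm along its y axis, 50 mm high, about 0.6 kg. At the start it lies on the mat, its long sides facing roughly to the robot and to the fence (x axis pointing to the fence, turned by up to 0.25 rad).
- fence_face (a point): middle of the near face of the fixed metal fence, a bar 360 mm long (along y), 20 mm thick and 30 mm high on the far side of the bench; this point lies on the face towards the robot, 15 mm above the bench. The x axis points away from the robot, square to the face (turned by up to 0.08 rad).
- pot: loose round stainless pot with an open top and no handles: 190 mm across outside, upright walls 4 mm thick, 75 mm high, inner floor 5 mm above the bench and flat, about 0.7 kg. Origin at the centre of its underside. It starts on the bench to the left or right of the mat, the rack being on the other side.
- rack: low fixed wooden board, 190 mm (along its x axis) x 80 mm x 8 mm, with two square steel frames (50 mm outside, 40 mm inside, 10 mm high, so their tops are 18 mm above the bench) 50 mm either side of its middle along x; a float ball sits in each. Origin at the centre of its underside.
- ball0_center (a point): centre of one hollow copper float ball, 60 mm in diameter, about 0.15 kg, thin and easily dented. Sitting in a rack frame its centre is about 40 mm above the bench; on the pot's floor it is 35 mm above the bench. It rolls freely.
- ball1_center (a point): centre of the other float ball, exactly alike (60 mm, about 0.15 kg), in the other frame of the rack.
- hammer: bystander: a loose hammer lying at the back left of the bench, about 220 mm long and 40 mm high; origin near its middle at bench height
- jar: bystander: loose jar, 64 mm across, 70 mm high, at the back right of the bench; origin at the centre of its underside
Not all that is in view belongs to the job. What is shaped like the part that bears ball1_center but blue or green is not meant.

How it is judged:
By the outcome, as a careful person would: the job done as asked, in the order asked, and still so for the second after the job is handed in, with the robot touching nothing.
It also fails if it takes over 72 s, if anything falls off the work surface, if the arm or the gripper's body presses on something with over 40 N, if the wrist force passes 120 N, or if a joint passes its speed limit or range.

ROBOT

A 6-joint arm with a two-finger parallel gripper is mounted at the origin on the work surface. World frame = base frame: x ahead of the robot, y to its left, z up, the work surface at z = 0. Lengths are in mm, angles in degrees, forces in N, time in s.
With the tool pointing down it reaches from about 300 to 850 mm from the base axis. Payload 4.2 kg.
Tool frame: the origin (TCP) lies midway between the tips of the shut fingers; the grasp point (between the pads) lies 19 mm behind it; z points along the fingers, y is the direction in which the jaws open and shut (so a half turn about z gives the same grasp; the last joint's range is limited). The gripper opens to 91 mm and grips with 3 to 60 N. Pads are 32 mm wide; open, the fingers measure 118 mm over their backs; the gripper's body (76 mm by 178 mm) begins 60 mm behind the grasp point.
Start: joints at [65.088, 18.312, 89.639, -0, 72.044, -1.146], TCP at [231.734, 526.256, 188.576] pointing down, gripper open.
Joint ranges: [-177.97, 177.97], [-48.28, 115.42], [12.27, 149.76], [-77.06, 257.06], [2.81, 150.46], [-146.56, 146.56]. Speed limits (degrees/s): [147.25, 147.25, 180, 180, 180, 180].

INTERFACE

Orientations are given as [roll, pitch, yaw] about the fixed x, y, z axes, in that order (R = Rz(yaw) Ry(pitch) Rx(roll)).
In Python, from workcell import * gives the robot as it stands.
- The arm moves only by the tool arm_command, never from a script. Its argument "deltas" is text: rows parted by semicolons, each of 7 numbers parted by spaces: the shift along the tool's x, y, z in mm, then the turn, a rotation vector about the tool's x, y, z in degrees, then the finger opening in mm, from 0 to 91.2. In form: x y z wx wy wz hand; .... A call has 1 to 5 rows; each row shifts and turns the commanded pose from where the row before left it, along the tool's axes as they then stand; what a row does not reach is not made up. A row lasts 1/8 s, in which the tool goes at most 62.5 mm and 10.7 degrees, less where a joint would pass 70% of its speed; a pose out of reach is approached as far as the arm can. A call is refused whole if a number of a shift passes 62.5 or a number of a turn 10.7, either way. A call with a gripper value outside its range is refused whole. The fingers move at their own pace and stop on an object; "force" is the grip in N (left out, the last holds). Time passes only in rows, so rows that do not move let the fingers close. It gives the time, the measured TCP pose, the force and the opening at its end, in the units of the state.
- state(): the state, without advancing time (a new reading comes with each control period).
- grab_frame(name): name is "scene" or "top" or "wrist"; returns the picture (400x640x3 uint8, red, green, blue); there is no depth.
- camera_model(name): a dict with "fx", "fy", "cx", "cy" (pixels), "k1" (the pictures are not rectified: a ray, as slopes to the right and down, at radius r is drawn at 1 + k1 r^2 times it, then the intrinsics apply), "rvec" (rotation vector, rad) and "tvec" (3), from world to camera coordinates, as OpenCV has them; the wrist camera has in their place "mount" (4x4, takes a point from camera to tool coordinates, whose origin is the TCP and whose axes are the flange's). Camera axes: x right, y down, z forward; pixel columns grow to the right and rows downward; lengths in mm; the calibration is good to about 2 mm. A picture is of the moment at which its call begins: read the wrist's pose just before it. camera_model takes no time and is no camera call.
- job_done(): hands the job in, once; it reports no verdict.
The state is a dict: "time_s": time; "qpos": joint angles; "qvel": joint speeds; "effort": joint torques, N m; "ee_pos": TCP position; "ee_rot": TCP orientation; "force": force on the tool from outside, world axes, zero at the start; "torque": the same for the moment, N m; "gripper_width": finger opening in mm.
Only numpy, scipy, OpenCV 4.12 (cv2) and the standard library are available. Lean on these libraries where they do the work, as an engineer would, in place of code of your own. Each camera call takes 0.05 s, during which the arm holds its last target. There are 200 camera calls.

## Working session

There is one attempt and no reset: what is moved stays moved. The work goes in short steps, Python scripts to look and compute and a tool call to move; the robot and the scene stay as the last step left them, time stands still between calls to the robot, and variables do not carry over. Pictures are saved under pics/ and viewed, about 8 in all and at most 12, crops included, and the job is handed in when it is done.

Besides the shell and the picture viewer there is one more tool, called as name(argument=value, ...), one argument or row to a line, values as JSON. arm_command: Moves the arm, as the interface text tells. Its arguments: {"type":"object","properties":{"deltas":{"type":"string"},"force":{"type":"number"}},"required":["deltas"]}

```bash
ls; mkdir -p pics; python3 - <<'E'
from workcell import *
import cv2
print(state())
for n in ("scene","top","wrist"):
    im=grab_frame(n); cv2.imwrite(f"pics/{n}0.png",im[:,:,::-1]); print(n,camera_model(n))
E
```

```text
pics
{'time_s': 0.0, 'qpos': array([ 6.50875618e+01,  1.83519587e+01,  8.97078742e+01, -2.60756972e-03,
        7.20432065e+01, -1.14546654e+00]), 'qvel': array([ 0.0133368 , -0.11998292, -0.03729981,  0.07034646, -0.0282791 ,
       -0.05429729]), 'effort': array([ 5.38801560e-04, -4.12466633e+01, -2.31976712e+01,  7.27743236e-02,
        4.59544756e-02, -1.16571400e-04]), 'ee_pos': array([231.50844662, 525.72259357, 187.70719234]), 'ee_rot': array([-1.79896932e+02,  4.18766969e-04,  1.56233835e+02]), 'force': array([ 0.15102909, -0.25499445,  0.17066741]), 'torque': array([ 0.0162182 , -0.03294963, -0.04229709]), 'gripper_width': 90.8495234613427}
scene {'fx': 361.66697513192247, 'fy': 361.66697513192247, 'cx': 320.88819435558634, 'cy': 196.9101469576381, 'k1': -0.05611805040905611, 'rvec': array([ 2.52155295,  0.73940229, -0.18960789]), 'tvec': array([-512.68017237, -211.96825778, 1115.88823938])}
top {'fx': 377.0534703166733, 'fy': 377.0534703166733, 'cx': 323.3786975230064, 'cy': 204.08219805921348, 'k1': 0.02638412633223132, 'rvec': array([ 2.20337967, -2.14466938,  0.06189698]), 'tvec': array([ 31.87050459, 584.5831625 , 886.12052608])}
wrist {'fx': 319.471146960192, 'fy': 319.471146960192, 'cx': 320.09576030985085, 'cy': 196.7781290305195, 'k1': -0.05325322750323574, 'mount': array([[-2.47747051e-04, -9.61847967e-01, -2.73584404e-01,
         7.72854598e+01],
       [ 9.99999918e-01, -3.25814819e-04,  2.39916053e-04,
         8.40316839e-01],
       [-3.19900621e-04, -2.73584322e-01,  9.61847969e-01,
        -1.97231327e+02],
       [ 0.00000000e+00,  0.00000000e+00,  0.00000000e+00,
         1.00000000e+00]])}
```

View pics/top0.png

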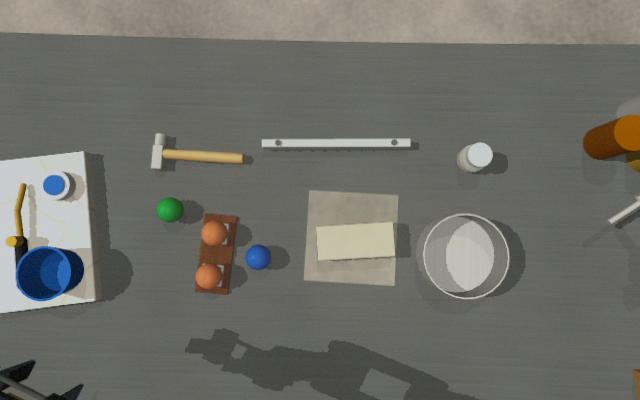

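View pics/scene0.png

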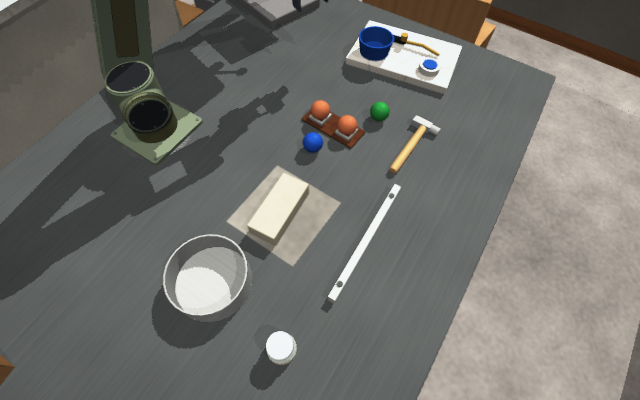

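The top view shows everything: rack with the orange balls at (215,233) and (208,276), mat around (351,238), brick at (355,241), pot rim at (466,256), fence along row 143, and blue and green decoy balls. The hammer and jar sit at the back. Next I'll measure these.

```bash
cat > h.py <<'E'
import numpy as np, cv2
from scipy.spatial.transform import Rotation as Ro
from workcell import *
def cam(name, st=None):
    m=camera_model(name); K=np.array([[m['fx'],0,m['cx']],[0,m['fy'],m['cy']],[0,0,1]])
    if name=='wrist':
        T=np.eye(4); T[:3,:3]=Ro.from_euler('xyz',st['ee_rot'],degrees=True).as_matrix(); T[:3,3]=st['ee_pos']
        T=T@m['mount']; R=T[:3,:3].T; t=-R@T[:3,3]
    else:
        R=cv2.Rodrigues(m['rvec'])[0]; t=m['tvec']
    return K,np.array([m['k1'],0,0,0,0]),R,t
def rays(c,uv):
    K,d,R,t=c; p=cv2.undistortPoints(np.float64(uv).reshape(-1,1,2),K,d).reshape(-1,2)
    return -R.T@t, np.c_[p,np.ones(len(p))]@R
def plane(c,uv,z):
    o,r=rays(c,uv); return (o+r*((z-o[2])/r[:,2])[:,None])[:,:2]
def proj(c,P):
    K,d,R,t=c; return cv2.projectPoints(np.float64(P).reshape(-1,1,3),cv2.Rodrigues(R)[0],t,K,d)[0].reshape(-1,2)
def big(mask,n=1,box=None):
    mask=mask.astype(np.uint8)
    if box: b=np.zeros_like(mask); x0,y0,x1,y1=box; b[y0:y1,x0:x1]=1; mask=mask*b
    cs=cv2.findContours(mask,cv2.RETR_EXTERNAL,cv2.CHAIN_APPROX_NONE)[0]
    return sorted(cs,key=cv2.contourArea)[::-1][:n]
def rect(P):
    (cx,cy),s,a=cv2.minAreaRect(np.float32(P)); return np.round([cx,cy,*s,a],1)
E
python3 - <<'E'
from h import *
im=cv2.imread('pics/top0.png'); hsv=cv2.cvtColor(im,cv2.COLOR_BGR2HSV); H,S,V=[hsv[...,i].astype(int) for i in range(3)]
c=cam('top')
for p in [(320,200),(351,270),(355,241),(336,143),(200,250),(466,216),(425,256),(480,260),(440,250)]: print(p,hsv[p[1],p[0]])
b=big((V>190)&(S>25),1,(300,200,400,270))[0]; print('brick',rect(plane(c,b[:,0],50)), cv2.minAreaRect(b))
m=big((V>110),1,(290,180,410,295))[0]; print('mat',rect(plane(c,m[:,0],0)))
f=big((V>150),1,(250,130,420,156))[0]; print('fence',rect(plane(c,f[:,0],30)))
o=(H<14)&(S>150)&(V>90)
for k in big((H<14)&(S>150)&(V>150),2,(180,190,245,300)):
    e=cv2.minEnclosingCircle(k); print('ball',e,plane(c,[e[0]],40))
r=big((H<14)&(S>80),1,(180,190,245,300))[0]; print('rack',rect(plane(c,r[:,0],8)))
for n,bx,lo,hi in(('blue',(240,240,275,275),100,130),('green',(150,190,190,230),45,85)):
    k=big((H>lo)&(H<hi)&(S>120),1,bx)[0]; e=cv2.minEnclosingCircle(k); print(n,e,plane(c,[e[0]],30))
crop=lambda x0,y0,x1,y1,s:cv2.resize(im[y0:y1,x0:x1],None,fx=s,fy=s,interpolation=cv2.INTER_CUBIC)
cv2.imwrite('pics/c1.png',crop(180,120,520,310,2.3))
j=big((V>120),1,(450,140,500,180))[0]; print('jar',cv2.minEnclosingCircle(j))
E
```

```text
(320, 200) [ 21  35 151]
(351, 270) [ 22  31 155]
(355, 241) [ 25  41 197]
(336, 143) [ 42  13 199]
(200, 250) [ 10 102 110]
(466, 216) [18 16 78]
(425, 256) [ 30  15 154]
(480, 260) [ 30  13 191]
(440, 250) [ 33  19 148]
brick [498.8 -28.2  75.4 176.4   5.1] ((355.0116882324219, 240.686767578125), (32.81098175048828, 76.41340637207031), 86.42366790771484)
mat [505.6 -22.8 228.1 226.3  88.2]
fence [734.4   2.4  19.5 318.1   1.3]
ball ((205.0, 276.0), 11.180439949035645) [[406.68953105 318.79801944]]
ball ((210.0, 232.6904754638672), 10.737245559692383) [[507.6005642 312.4154853]]
rack [457.9 307.7  83.6 188.9  85.6]
blue ((257.6383361816406, 257.1080627441406), 12.45721435546875) [[452.96332797 199.64751345]]
green ((169.3800048828125, 209.5), 12.865335464477539) [[560.22799607 415.57096079]]
jar ((474.6585388183594, 157.1707305908203), 18.406734466552734)
```

View pics/c1.png

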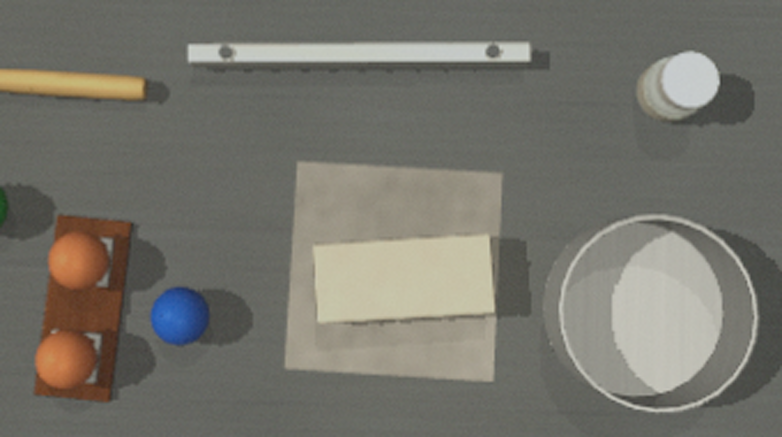

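```bash
python3 - <<'E'
from h import *
for n in('top','scene'):
    im=cv2.imread(f'pics/{n}0.png'); hsv=cv2.cvtColor(im,cv2.COLOR_BGR2HSV); H,S,V=[hsv[...,i].astype(int) for i in range(3)]
    c=cam(n); print(n)
    o=(H<14)&(S>130)&(V>60)
    bx=(180,190,245,300) if n=='top' else (295,90,370,150)
    if n=='top':
        o=(H<14)&(S>165)&(V>60)
    for k in big((H<14)&(S>(165 if n=='top' else 150))&(V>130),2,bx):
        e=cv2.fitEllipse(k); print('ball',np.round(e[0],1),np.round(e[1],1),plane(c,[e[0]],40))
    # pot rim: bright thin ring -> outer edge via gradient threshold
    bx=(415,205,520,305) if n=='top' else (150,225,260,330)
    if n=='top':
        from scipy.optimize import least_squares
        cen=np.array([466,256.]);pts=[]
        for a in np.linspace(0,2*np.pi,180,endpoint=False):
            r=np.arange(36,48,.25); uv=(cen+r[:,None]*[np.cos(a),np.sin(a)]).astype(np.float32)
            v=cv2.remap(V.astype(np.float32),uv[:,0].copy(),uv[:,1].copy(),1)[:,0]; pts.append(uv[v.argmax()])
        P=plane(c,pts,75)
        f=least_squares(lambda p:np.hypot(*(P-p[:2]).T)-p[2],[460,-300,93],loss='soft_l1',f_scale=1.5).x; print('pot',f)
        f=big(V>125,1,(250,125,420,160))[0]; print('fence',rect(plane(c,f[:,0],30)))
        far=[];near=[]
        for u in range(268,406,3):
            col=V[128:165,u]; g=np.diff(col); near.append((u,128.5+g.argmin())); far.append((u,128.5+g.argmax()))
        for nm,l,z in(('near',near,30),('far',far,30)):
            Q=plane(c,l,z); q=np.polyfit(Q[:,1],Q[:,0],1); res=Q[:,0]-np.polyval(q,Q[:,1]); ok=abs(res)<3; q=np.polyfit(Q[ok,1],Q[ok,0],1); print(nm,q,ok.sum(),np.degrees(np.arctan(-q[0])))
        # mat corners from crop picture
        mc=np.array([(297,162),(502,172),(493,381),(286,368)])/2.3+[180,120]; M=plane(c,mc,0); print('mat',M.round(1),M.mean(0))
        bc=np.array([(314,246),(490,235),(494,312),(318,323)])/2.3+[180,120]; M=plane(c,bc,50); print('brick',M.round(1),M.mean(0))
    else:
        for nm,P in(('mat',[[505,-23,0]]),('fence',[[724,182,30],[724,-178,30]]),('brick',[[499,-28,50]]),('pot',[[460,-300,75]])): print(nm,proj(c,P).round(1))
E
```

```text
topTraceback (most recent call last):
  File "<stdin>", line 10, in <module>
cv2.error: OpenCV(4.12.0) /io/opencv/modules/imgproc/src/shapedescr.cpp:361: error: (-201:Incorrect size of input array) There should be at least 5 points to fit the ellipse in function 'fitEllipseNoDirect'
```

```bash
cat > m.py <<'E'
from h import *
from scipy.optimize import least_squares
def balls(im,c,bx,z=40):
    b=im.astype(int); out=[]
    m=((b[...,2]-b[...,0]>75)&(b[...,2]>115)).astype(np.uint8)
    m=cv2.morphologyEx(m,cv2.MORPH_OPEN,np.ones((5,5),np.uint8))
    for k in big(m,2,bx):
        e=cv2.minEnclosingCircle(k); out.append((np.round(e[0],1),round(e[1],1),plane(c,[e[0]],z)[0].round(1)))
    return out
def pot(im,c,cen,r0=36,r1=48):
    V=im.max(2).astype(np.float32); pts=[]
    for a in np.linspace(0,2*np.pi,180,endpoint=False):
        r=np.arange(r0,r1,.25); uv=(np.array(cen)+r[:,None]*[np.cos(a),np.sin(a)]).astype(np.float32)
        v=cv2.remap(V,uv[:,0].copy(),uv[:,1].copy(),1)[:,0]; pts.append(uv[v.argmax()])
    P=plane(c,pts,75)
    return least_squares(lambda p:np.hypot(*(P-p[:2]).T)-p[2],[*P.mean(0),93],loss='soft_l1',f_scale=1.5).x
E
python3 - <<'E'
from m import *
im=cv2.imread('pics/top0.png'); c=cam('top'); V=im.max(2).astype(int)
print(balls(im,c,(180,190,245,300))); print('pot',pot(im,c,(466,256)))
far=[];near=[]
for u in range(268,406,3):
    g=np.diff(V[128:165,u]); near.append((u,128.5+g.argmin())); far.append((u,128.5+g.argmax()))
for nm,l in(('near',near),('far',far)):
    Q=plane(c,l,30); q=np.polyfit(Q[:,1],Q[:,0],1); ok=abs(Q[:,0]-np.polyval(q,Q[:,1]))<3; q=np.polyfit(Q[ok,1],Q[ok,0],1); print(nm,q,ok.sum(),np.degrees(np.arctan(-q[0])))
mc=np.array([(297,162),(502,172),(493,381),(286,368)])/2.3+[180,120]; M=plane(c,mc,0); print('mat',M.round(1).tolist(),M.mean(0))
bc=np.array([(314,246),(490,235),(494,312),(318,323)])/2.3+[180,120]; M=plane(c,bc,50); print('brick',M.round(1).tolist(),M.mean(0))
s=cv2.imread('pics/scene0.png'); cs=cam('scene'); print(balls(s,cs,(295,90,370,150)))
for nm,P in(('mat',[[*plane(c,mc,0).mean(0),0]]),('fence',[[724,182,30],[724,-178,30]]),('pot',[[460,-300,75]])): print(nm,proj(cs,P).round(1).tolist())
E
```

```text
[(array([206.2, 276. ]), 12.3, array([406.8, 316. ])), (array([211.5, 232.5]), 12.0, array([508.1, 308.9]))]
pot [ 473.1714832  -272.31339598   92.43468404]
near [-2.33956345e-02  7.23530354e+02] 45 1.340226624616515
far [-2.66612963e-02  7.43423956e+02] 44 1.5272179639958594
mat [[618.1, 84.3], [613.0, -135.6], [392.1, -128.8], [398.9, 89.2]] [505.55581885 -22.73855408]
brick [[527.7, 61.6], [543.7, -115.5], [466.8, -120.5], [450.7, 55.3]] [497.20405141 -29.76668676]
[(array([347.1, 123.3]), 9.7, array([503.9, 308.7])), (array([320.5, 108. ]), 9.0, array([403.7, 317.7]))]
mat [[284.1, 212.3]]
fence [[393.2, 189.5], [321.7, 302.7]]
pot [[193.0, 279.1]]
```

arm_command(
  deltas="0 0 0 0 0 -8.4 91; 0 0 0 0 0 -8.4 91; 0 0 0 0 0 -8.4 91; -12 -43 0 0 0 0 91; -12 -43 0 0 0 0 91",
)

```text
time_s: 0.78
ee_pos: [257.9, 439.8, 188.0]
ee_rot: [-179.9, -0.0, -178.5]
force: [0.3, -0.7, 1.0]
gripper_width: 90.7
```

arm_command(
  deltas="-12 -43 0 0 0 0 91; -12 -43 0 0 0 0 91; -12 -43 0 0 0 0 91; -12 -43 0 0 0 0 91; -12 -43 0 0 0 0 91",
)

```text
time_s: 1.4
ee_pos: [323.3, 226.0, 188.5]
ee_rot: [-180.0, 0.0, -178.5]
force: [-0.1, -0.4, 0.1]
gripper_width: 90.8
```

arm_command(
  deltas="-12 -43 0 0 0 0 91; -12 -43 0 0 0 0 91; -12 -43 0 0 0 0 91; -12 -43 0 0 0 0 91; -12 -43 0 0 0 0 91",
)

```text
time_s: 2.02
ee_pos: [388.7, 12.6, 188.5]
ee_rot: [180.0, 0.0, -178.6]
force: [0.5, 0.5, 0.5]
gripper_width: 90.8
```

arm_command(
  deltas="-12 -43 0 0 0 0 91; 0 0 0 0 0 0 91",
)

```text
time_s: 2.28
ee_pos: [402.1, -30.7, 188.3]
ee_rot: [-180.0, -0.0, -178.8]
force: [-0.5, -0.1, -0.1]
gripper_width: 90.7
```

arm_command(
  deltas="0 0 40 0 0 0 91; 0 0 40 0 0 0 91; 0 0 40 0 0 0 91; 0 0 35 0 0 0 91; 0 0 17 0 0 0 91",
)

```text
time_s: 2.9
ee_pos: [399.9, -27.4, 14.9]
ee_rot: [179.9, -0.2, -178.5]
force: [-0.7, -0.5, 0.6]
gripper_width: 91.3
```

arm_command(
  deltas="-12 0 0 0 0 0 91; -10 0 0 0 0 0 91; -10 0 0 0 0 0 91; -10 0 0 0 0 0 91; -10 0 0 0 0 0 91",
)

```text
time_s: 3.52
ee_pos: [452.0, -27.2, 16.5]
ee_rot: [180.0, -0.3, -178.6]
force: [-6.2, 0.4, 4.2]
gripper_width: 91.1
```

arm_command(
  deltas="-12 0 0 0 0 0 91; -12 0 0 0 0 0 91; -12 0 0 0 0 0 91; -12 0 0 0 0 0 91; -12 0 0 0 0 0 91",
)

```text
time_s: 4.15
ee_pos: [512.2, -25.9, 16.5]
ee_rot: [180.0, -0.2, -178.6]
force: [-5.7, -0.2, 3.2]
gripper_width: 91.2
```

arm_command(
  deltas="-12 0 0 0 0 0 91; -12 0 0 0 0 0 91; -12 0 0 0 0 0 91; -12 0 0 0 0 0 91; -12 0 0 0 0 0 91",
)

```text
time_s: 4.78
ee_pos: [572.3, -24.5, 16.5]
ee_rot: [180.0, -0.2, -178.6]
force: [-5.0, 0.9, 3.2]
gripper_width: 90.6
```

arm_command(
  deltas="-12 0 0 0 0 0 91; -10 0 0 0 0 0 91; -8 0 0 0 0 0 91; -6 0 0 0 0 0 91; -5 0 0 0 0 0 91",
)

```text
time_s: 5.4
ee_pos: [614.7, -23.3, 16.5]
ee_rot: [180.0, -0.0, -178.6]
force: [-4.1, -0.4, 2.4]
gripper_width: 90.9
```

arm_command(
  deltas="-3 0 0 0 0 0 91; -3 0 0 0 0 0 91",
)

```text
time_s: 5.65
ee_pos: [620.6, -23.2, 16.5]
ee_rot: [180.0, -0.0, -178.6]
force: [-3.8, -0.9, 1.6]
gripper_width: 90.9
```

arm_command(
  deltas="-2 0 0 0 0 0 91; -2 0 0 0 0 0 91",
)

```text
time_s: 5.9
ee_pos: [624.7, -23.1, 16.5]
ee_rot: [180.0, 0.0, -178.6]
force: [-3.6, 0.6, 0.8]
gripper_width: 90.9
```

arm_command(
  deltas="-2 0 0 0 0 0 91; -1 0 0 0 0 0 91",
)

```text
time_s: 6.15
ee_pos: [624.9, -23.1, 16.5]
ee_rot: [180.0, -0.3, -178.5]
force: [-10.6, -0.6, 5.4]
gripper_width: 90.8
```

arm_command(
  deltas="-1 0 0 0 0 0 91; -1 0 0 0 0 0 91",
)

```text
time_s: 6.4
ee_pos: [624.9, -23.2, 16.5]
ee_rot: [-180.0, -0.6, -178.5]
force: [-14.7, -1.1, 9.8]
gripper_width: 91.0
```

arm_command(
  deltas="-2 0 0 0 0 0 91; 0 0 0 0 0 0 91; 0 0 0 0 0 0 91",
)

```text
time_s: 6.78
ee_pos: [624.8, -23.2, 16.6]
ee_rot: [180.0, -0.8, -178.5]
force: [-18.1, -0.9, 10.7]
gripper_width: 90.9
```

arm_command(
  deltas="5 0 0 0 0 0 91; 10 0 0 0 0 0 91; 20 0 0 0 0 0 91; 0 0 -50 0 0 0 91; 0 0 -50 0 0 0 91",
)

```text
time_s: 7.4
ee_pos: [597.6, -23.8, 117.8]
ee_rot: [180.0, 0.1, -178.6]
force: [0.5, 0.3, -0.1]
gripper_width: 91.2
```

```bash
python3 - <<'E'
from m import *
im=grab_frame('top')[:,:,::-1].copy(); cv2.imwrite('pics/top1.png',im)
cv2.imwrite('pics/c2.png',cv2.resize(im[120:310,250:520],None,fx=2.9,fy=2.9,interpolation=cv2.INTER_CUBIC))
print(pot(im,cam('top'),(466,256)))
E
```

```text
[ 472.90153066 -272.23963308   92.50511475]
```

View pics/c2.png

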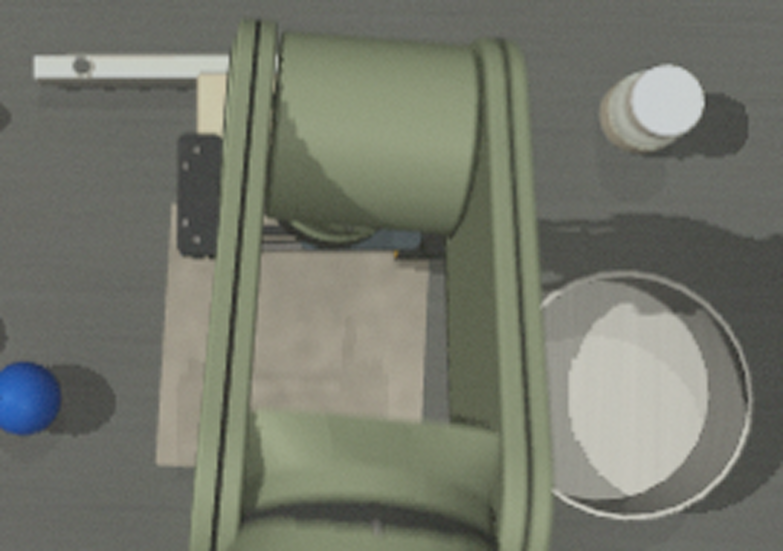

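Brick's left end touches the fence; the arm hides the rest, so I'll recheck later. Next is the pot.

arm_command(
  deltas="0 0 0 0 0 9.9 91; 0 0 0 0 0 9.9 91; 0 0 0 0 0 9.9 91; 0 0 0 0 0 9.9 91; 0 0 0 0 0 9.9 91",
)

```text
time_s: 8.07
ee_pos: [598.1, -23.8, 116.9]
ee_rot: [179.8, 0.1, 131.6]
force: [0.1, 0.0, 0.8]
gripper_width: 91.2
```

arm_command(
  deltas="0 0 0 0 0 9.9 91; 0 0 0 0 0 9.9 91; 0 0 0 0 0 9.9 91; 0 0 0 0 0 9.9 91; 0 0 0 0 0 9.7 91",
)

```text
time_s: 8.7
ee_pos: [598.1, -23.8, 116.9]
ee_rot: [179.8, -0.0, 82.3]
force: [-1.1, 0.6, 0.9]
gripper_width: 91.4
```

arm_command(
  deltas="-40 -9 0 0 0 0 91; -40 -9 0 0 0 0 91; -40 -9 0 0 0 0 91; -40 -9 0 0 0 0 91; -40 -9 0 0 0 0 91",
)

```text
time_s: 9.32
ee_pos: [527.3, -218.1, 117.0]
ee_rot: [179.8, 0.1, 82.6]
force: [-0.3, -0.2, -0.6]
gripper_width: 91.0
```

arm_command(
  deltas="-40 -9 0 0 0 0 91; -40 -9 0 0 0 0 91; -40 -9 0 0 0 0 91; -40 -10 0 0 0 0 91; -40 -10 0 0 0 0 91",
)

```text
time_s: 9.95
ee_pos: [454.7, -410.9, 116.9]
ee_rot: [179.8, 0.1, 82.6]
force: [1.3, 0.2, 0.3]
gripper_width: 91.3
```

arm_command(
  deltas="0 0 0 0 0 0 91",
)

```text
time_s: 10.07
ee_pos: [454.0, -411.9, 116.6]
ee_rot: [179.8, 0.1, 82.4]
force: [0.3, -0.2, -0.1]
gripper_width: 91.6
```

arm_command(
  deltas="0 0 40 0 0 0 91; 0 0 40 0 0 0 91; 0 0 20 0 0 0 91; 15 0 0 0 0 0 91; 12 0 0 0 0 0 91",
)

```text
time_s: 10.7
ee_pos: [458.7, -380.9, 17.5]
ee_rot: [179.9, 0.0, 82.7]
force: [0.3, 0.6, -0.4]
gripper_width: 91.2
```

arm_command(
  deltas="6 0 0 0 0 0 91; 6 0 0 0 0 0 91; 6 0 0 0 0 0 91; 8 0 0 0 0 0 91; 10 0 0 0 0 0 91",
)

```text
time_s: 11.32
ee_pos: [463.2, -348.1, 17.7]
ee_rot: [179.8, 0.2, 82.6]
force: [-0.8, -5.3, 2.7]
gripper_width: 90.7
```

arm_command(
  deltas="12 0 0 0 0 0 91; 12 0 0 0 0 0 91; 12 0 0 0 0 0 91; 12 0 0 0 0 0 91; 12 0 0 0 0 0 91",
)

```text
time_s: 11.95
ee_pos: [471.0, -288.3, 17.6]
ee_rot: [179.8, 0.2, 82.6]
force: [-0.9, -7.2, 3.7]
gripper_width: 90.8
```

arm_command(
  deltas="12 0 0 0 0 0 91; 12 0 0 0 0 0 91; 12 0 0 0 0 0 91; 12 0 0 0 0 0 91; 12 0 0 0 0 0 91",
)

```text
time_s: 12.58
ee_pos: [478.7, -228.6, 17.6]
ee_rot: [179.8, 0.2, 82.6]
force: [-1.3, -6.2, 3.9]
gripper_width: 91.0
```

arm_command(
  deltas="12 0 0 0 0 0 91; 12 0 0 0 0 0 91; 12 0 0 0 0 0 91; 8 0 0 0 0 0 91; 6 0 0 0 0 0 91",
)

```text
time_s: 13.2
ee_pos: [485.0, -178.8, 17.6]
ee_rot: [179.8, 0.1, 82.7]
force: [-1.3, -6.9, 4.0]
gripper_width: 90.9
```

```bash
python3 - <<'E'
from m import *
s=state(); print(s['ee_pos'],s['ee_rot'])
a=grab_frame('top')[:,:,::-1]; b=grab_frame('scene')[:,:,::-1]; w=grab_frame('wrist')[:,:,::-1]
cv2.imwrite('pics/top2.png',a); cv2.imwrite('pics/sc2.png',b); cv2.imwrite('pics/w2.png',w)
m=np.zeros((580,780,3),np.uint8); m[:290,:390]=cv2.resize(a[110:300,240:495],(390,290)); m[:290,390:]=cv2.resize(b[150:340,140:395],(390,290)); m[290:,:464]=cv2.resize(w,(464,290))
cv2.imwrite('pics/m2.png',m)
E
```

```text
[ 485.00697708 -178.84702372   17.56573207] [1.79830446e+02 1.39753813e-01 8.26719080e+01]
```

View pics/m2.png

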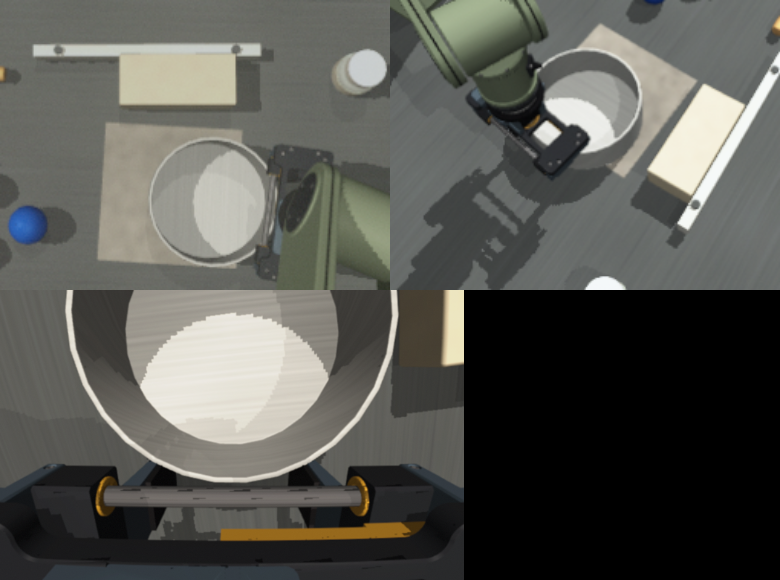

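The top view shows the brick flat against the fence over its full length, with the pot cradled by the fingers and centred at about pixel (377,242).

```bash
python3 - <<'E'
from m import *
im=cv2.imread('pics/top2.png'); c=cam('top')
p=pot(im,c,(377,242)); print(p, np.array([505.5,-22.7])-p[:2], np.hypot(*(p[:2]-[485,-178.8])))
V=im.max(2).astype(int); 
# gap brick-fence: brick top edges rect
h=cv2.cvtColor(im,cv2.COLOR_BGR2HSV); b=big((h[...,1]>28)&(h[...,2]>170),1,(300,140,420,185))[0]; print('brick',rect(plane(c,b[:,0],50)))
# mat: corner refit later
E
```

```text
[497.92686394 -77.74008454  90.87153418] [ 7.57313606 55.04008454] 101.88331720424293
brick [685.1 -25.5  76.2 176.5   1.4]
```

arm_command(
  deltas="10 0 0 0 0 0 91; 10 0 0 0 0 0 91; 10 0 0 0 0 0 91; 8 0 0 0 0 0 91; 6 0 0 0 0 0 91",
)

```text
time_s: 13.98
ee_pos: [490.1, -135.0, 17.2]
ee_rot: [179.9, 0.1, 82.7]
force: [-1.7, -8.1, 5.5]
gripper_width: 91.1
```

arm_command(
  deltas="5 0 0 0 0 0 91; 3 0 0 0 0 0 91; 2 0 0 0 0 0 91; 1.5 0 0 0 0 0 91; 0 0 0 0 0 0 91",
)

```text
time_s: 14.6
ee_pos: [491.5, -123.7, 17.2]
ee_rot: [179.9, 0.1, 82.7]
force: [0.0, -5.3, 5.5]
gripper_width: 90.6
```

arm_command(
  deltas="-6 0 0 0 0 0 91; -12 0 0 0 0 0 91; -30 0 0 0 0 0 91; -50 0 0 0 0 0 91; -20 0 -20 0 0 0 91",
)

```text
time_s: 15.22
ee_pos: [474.0, -241.2, 35.1]
ee_rot: [-179.8, -0.1, 82.5]
force: [0.1, 0.1, -0.8]
gripper_width: 90.9
```

arm_command(
  deltas="0 0 -50 0 0 0 91; 0 0 -50 0 0 0 91; 0 0 -40 0 0 0 91",
)

```text
time_s: 15.6
ee_pos: [475.6, -240.0, 178.1]
ee_rot: [180.0, -0.0, 82.6]
force: [-0.4, -0.5, -0.1]
gripper_width: 91.4
```

```bash
python3 - <<'E'
from m import *
s=state(); print(s['ee_pos'],s['ee_rot'],s['qpos'])
im=grab_frame('top')[:,:,::-1].copy(); b=grab_frame('scene')[:,:,::-1]; c=cam('top')
cv2.imwrite('pics/top3.png',im); cv2.imwrite('pics/sc3.png',b)
p=pot(im,c,(354,241)); print(p,p[:2]-[505.5,-22.7])
cv2.imwrite('pics/c3.png',cv2.resize(im[130:310,180:450],None,fx=2.9,fy=2.9,interpolation=cv2.INTER_CUBIC))
E
```

```text
[ 475.63803034 -239.97233559  178.11022816] [ 1.79975503e+02 -3.74026359e-02  8.25841999e+01] [-2.80386659e+01  1.49125044e+01  9.60920701e+01  4.67429750e-02
  6.89856783e+01 -2.06396161e+01]
[504.74551121 -24.30395843  92.38221129] [-0.75448879 -1.60395843]
```

View pics/c3.png

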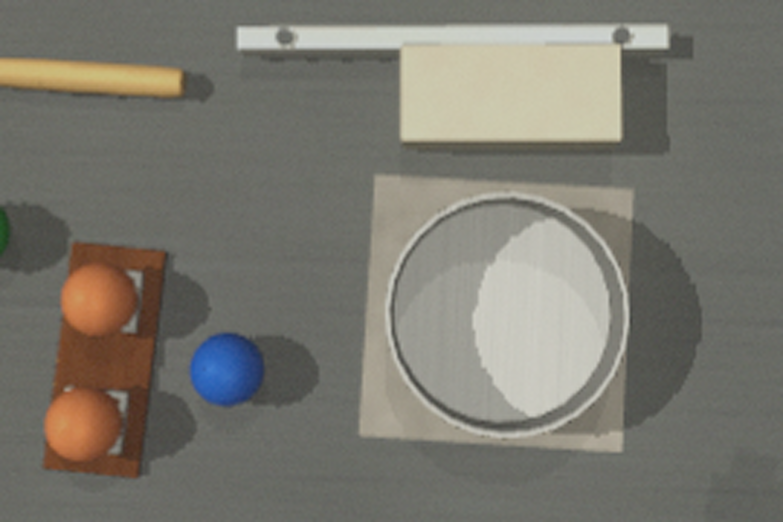

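```bash
python3 - <<'E'
from m import *
c=cam('top'); f=lambda q:np.array(q)/2.9+[180,130]
B=plane(c,f([(98,299.5),(83,424)]),40); print('balls',B)
R=plane(c,f([(72,243),(167,251),(138,477),(43,467)]),8); print('rack',R.round(1).tolist(),R.mean(0))
M=plane(c,f([(375,175),(634,188),(622,452),(359,437)]),0); print('mat',M.mean(0))
d=(R[0]+R[1]-R[2]-R[3]); d/=np.hypot(*d); print('frames',R.mean(0)+50*d,R.mean(0)-50*d,np.degrees(np.arctan2(d[1],d[0])))
cs=cam('scene'); print('scene proj',proj(cs,[[*B[0],40],[*B[1],40]]))
E
```

```text
balls [[506.46459427 303.40884659]
 [406.43844097 310.32305705]]
rack [[553.1, 337.6], [548.5, 257.0], [360.4, 272.4], [366.4, 351.7]] [457.09300044 304.69820662]
mat [505.04753081 -22.82734285]
frames [506.93886264 300.77519487] [407.24713823 308.62121837] -4.500065481455315
scene proj [[346.94150713 124.77407536]
 [319.96682597 109.83779573]]
```

arm_command(
  deltas="0 0 0 0 0 -10.4 91; 0 0 0 0 0 -10.4 91; 0 0 0 0 0 -10.4 91; 0 0 0 0 0 -10.4 91; 0 0 0 0 0 -10.4 91",
)

```text
time_s: 16.32
ee_pos: [474.9, -239.3, 175.0]
ee_rot: [-180.0, -0.2, 135.0]
force: [-0.1, -0.7, 1.2]
gripper_width: 91.0
```

arm_command(
  deltas="0 0 0 0 0 -10.4 91; 0 0 0 0 0 -10.4 91; 0 0 0 0 0 -10.4 91; 0 0 0 0 0 -9.8 91; 0.8 41.8 0 0 0 0 91",
)

```text
time_s: 16.95
ee_pos: [477.7, -198.9, 174.9]
ee_rot: [179.9, -0.1, 175.5]
force: [0.8, 0.9, -0.7]
gripper_width: 91.2
```

arm_command(
  deltas="0.8 41.8 0 0 0 0 91; 0.8 41.8 0 0 0 0 91; 0.8 41.8 0 0 0 0 91; 0.8 41.8 0 0 0 0 91; 0.8 41.8 0 0 0 0 91",
)

```text
time_s: 17.58
ee_pos: [489.3, 12.0, 175.2]
ee_rot: [180.0, -0.2, 175.6]
force: [0.2, -1.0, 0.2]
gripper_width: 90.9
```

arm_command(
  deltas="0.8 41.8 0 0 0 0 91; 0.8 41.8 0 0 0 0 91; 0.8 41.8 0 0 0 0 91; 0.8 41.8 0 0 0 0 91; 0.8 41.8 0 0 0 0 91",
)

```text
time_s: 18.2
ee_pos: [501.4, 220.3, 175.0]
ee_rot: [-179.9, -0.2, 175.6]
force: [-0.4, 0.7, 0.1]
gripper_width: 91.0
```

arm_command(
  deltas="0.8 41.8 0 0 0 0 91; 0.8 41.8 0 0 0 0 91; 0 0 0 0 0 0 91; 0 0 0 0 0 0 91",
)

```text
time_s: 18.7
ee_pos: [506.3, 302.1, 175.3]
ee_rot: [-179.9, -0.1, 175.6]
force: [0.1, -0.3, 0.0]
gripper_width: 90.9
```

```bash
python3 - <<'E'
from m import *
s=state(); print(s['ee_pos'],s['ee_rot'],s['qpos'])
im=grab_frame('wrist')[:,:,::-1].copy(); cv2.imwrite('pics/w4.png',im)
c=cam('wrist',s); 
P=np.array([[506.6,302.3,40],[406.7,309.5,40]]); print(proj(c,P)); 
for p in balls(im,c,(0,0,640,400)): print(p)
E
```

```text
[506.30942383 302.07757002 175.26469585] [-1.79898902e+02 -1.33446231e-01  1.75636025e+02] [ 2.97092614e+01  2.02005238e+01  8.87674481e+01 -9.48427494e-03
  7.11992050e+01 -5.59238121e+01]
[[319.7521053  181.45299695]
 [319.27307603  82.78846493]]
(array([320. , 125.2]), 90.6, array([447.9, 307.1]))
(array([443., 332.]), 138.4, array([710.9, 441.5]))
```

View pics/w4.png

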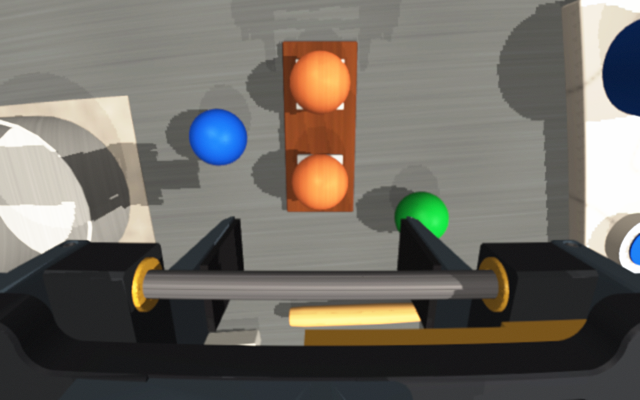

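Wrist view agrees with the measured positions: balls at (320,182) and (320,82), predicted within 1 px. Descending.

arm_command(
  deltas="0 0 45 0 0 0 91; 0 0 45 0 0 0 91; 0 0 35 0 0 0 91; 0 0 18 0 0 0 91; 0 0 9 0 0 0 91",
  force=5,
)

```text
time_s: 19.38
ee_pos: [506.4, 301.4, 23.5]
ee_rot: [-179.9, -0.1, 175.5]
force: [-0.1, -0.3, -0.0]
gripper_width: 90.8
```

arm_command(
  deltas="0 0 0 0 0 0 75; 0 0 0 0 0 0 66; 0 0 0 0 0 0 60; 0 0 0 0 0 0 56; 0 0 0 0 0 0 54",
  force=5,
)

```text
time_s: 20.0
ee_pos: [507.0, 301.8, 25.1]
ee_rot: [-179.9, 0.0, 175.7]
force: [-0.4, -5.8, 3.5]
gripper_width: 54.5
```

Width is 54.5 where 60 was expected, so I'll look.

```bash
python3 - <<'E'
from m import *
s=state(); print(s['ee_pos'],s['force'],s['gripper_width'])
w=grab_frame('wrist')[:,:,::-1]; b=grab_frame('scene')[:,:,::-1]; print(state()['force'],state()['gripper_width'])
m=np.zeros((500,800,3),np.uint8); m[:,:400]=cv2.resize(w[150:400,200:400],(400,500)); m[:,400:]=cv2.resize(b[70:170,290:370],(400,500),interpolation=2)
cv2.imwrite('pics/m5.png',m)
E
```

```text
[507.01103282 301.77521093  25.11699658] [-0.36942963 -5.80366016  3.45004543] 54.45550697979246
[-0.37818786 -4.28978469  4.98603202] 54.20483034528225
```

View pics/m5.png

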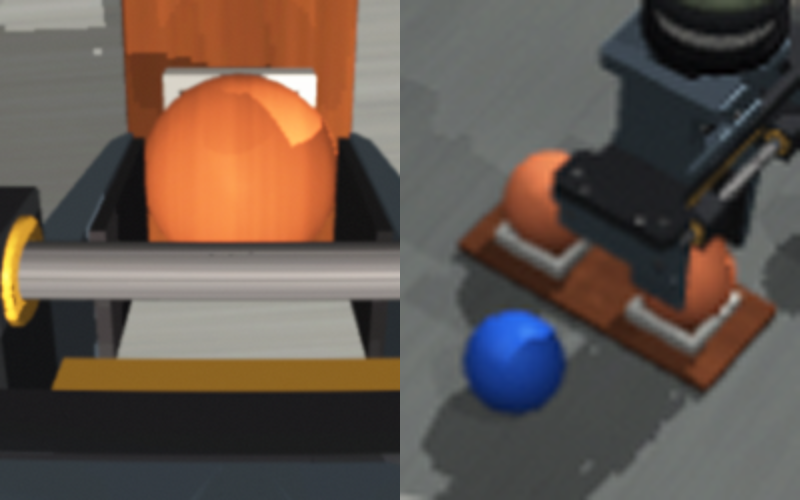

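arm_command(
  deltas="0 0 0 0 0 0 60; 0 0 0 0 0 0 60",
)

```text
time_s: 20.35
ee_pos: [507.2, 303.4, 24.7]
ee_rot: [180.0, 0.0, 175.6]
force: [-0.1, -0.9, 1.6]
gripper_width: 60.0
```

arm_command(
  deltas="0 0 0 0 0 0 66; 0 0 0 0 0 0 66",
)

```text
time_s: 20.6
ee_pos: [506.8, 303.3, 24.4]
ee_rot: [180.0, -0.0, 175.6]
force: [-0.6, -1.1, 0.2]
gripper_width: 65.7
```

arm_command(
  deltas="0 0 0 0 0 0 75; 0 0 0 0 0 0 75",
)

```text
time_s: 20.85
ee_pos: [506.9, 303.1, 24.5]
ee_rot: [180.0, -0.0, 175.6]
force: [-0.5, 0.2, 0.2]
gripper_width: 75.4
```

```bash
python3 - <<'E'
from m import *
cs=cam('scene')
for z in (20,25,30,35,40,45,50,55): print(z,proj(cs,[[507,268,z],[491,268,z],[523,268,z]]).round(0).tolist())
b=grab_frame('scene')[:,:,::-1]
cv2.imwrite('pics/s6.png',cv2.resize(b[70:160,300:380],(640,600*90//75*8//9+0),interpolation=2)[:600])
E
```

```text
20 [[341.0, 137.0], [336.0, 135.0], [345.0, 139.0]]
25 [[341.0, 136.0], [336.0, 134.0], [345.0, 138.0]]
30 [[341.0, 135.0], [336.0, 132.0], [345.0, 137.0]]
35 [[341.0, 134.0], [336.0, 131.0], [346.0, 136.0]]
40 [[341.0, 133.0], [336.0, 130.0], [346.0, 135.0]]
45 [[341.0, 131.0], [336.0, 129.0], [346.0, 134.0]]
50 [[341.0, 130.0], [337.0, 128.0], [346.0, 133.0]]
55 [[341.0, 129.0], [337.0, 127.0], [346.0, 131.0]]
```

arm_command(
  deltas="0 0 8 0 0 0 75; 0 0 6 0 0 0 75; 0 0 0 0 0 0 75",
)

```text
time_s: 21.28
ee_pos: [506.4, 302.7, 9.7]
ee_rot: [-179.9, -0.1, 175.6]
force: [-0.3, -0.3, -0.1]
gripper_width: 75.0
```

arm_command(
  deltas="0 0 3 0 0 0 75; 0 0 2 0 0 0 75; 0 0 0 0 0 0 75",
)

```text
time_s: 21.65
ee_pos: [506.8, 303.0, 5.5]
ee_rot: [-180.0, -0.0, 175.6]
force: [-0.3, -0.3, 0.4]
gripper_width: 74.9
```

arm_command(
  deltas="0 0 0 0 0 0 66; 0 0 0 0 0 0 62; 0 0 0 0 0 0 59; 0 0 0 0 0 0 57; 0 0 0 0 0 0 57",
  force=5,
)

```text
time_s: 22.28
ee_pos: [506.7, 301.7, 5.6]
ee_rot: [-179.9, -0.0, 175.7]
force: [0.1, -4.3, 2.2]
gripper_width: 59.4
```

arm_command(
  deltas="0 0 0 0 0 0 70; 0 -2 2 0 0 0 70; 0 0 2 0 0 0 70; 0 0 0 0 0 0 70",
)

```text
time_s: 22.78
ee_pos: [506.6, 301.1, 1.3]
ee_rot: [180.0, -0.0, 175.6]
force: [0.4, -0.2, -0.5]
gripper_width: 69.8
```

arm_command(
  deltas="0 0 0 0 0 0 64; 0 0 0 0 0 0 61; 0 0 0 0 0 0 59; 0 0 0 0 0 0 57; 0 0 0 0 0 0 57",
  force=5,
)

```text
time_s: 23.4
ee_pos: [506.9, 301.2, 1.6]
ee_rot: [180.0, 0.0, 175.6]
force: [0.3, 0.2, 0.6]
gripper_width: 59.7
```

arm_command(
  deltas="0 0 0 0 0 0 66; 0 0 -5 0 0 0 66; 0 0 0 0 0 0 61; 0 0 0 0 0 0 58; 0 0 0 0 0 0 55",
  force=6,
)

```text
time_s: 24.02
ee_pos: [507.1, 301.2, 6.9]
ee_rot: [180.0, 0.0, 175.6]
force: [0.4, -0.2, 2.4]
gripper_width: 59.7
```

arm_command(
  deltas="0 0 0 0 0 0 55; 0 0 -4 0 0 0 55; 0 0 -6 0 0 0 55; 0 0 -10 0 0 0 55; 0 0 0 0 0 0 55",
)

```text
time_s: 24.65
ee_pos: [507.5, 301.4, 27.7]
ee_rot: [179.9, 0.1, 175.6]
force: [-0.5, 0.7, -1.8]
gripper_width: 59.5
```

arm_command(
  deltas="0 0 -15 0 0 0 55; 0 0 -25 0 0 0 55; 0 0 -30 0 0 0 55; 0 0 -22 0 0 0 55; -3 -15 0 0 0 0 55",
)

```text
time_s: 25.28
ee_pos: [509.9, 286.6, 120.9]
ee_rot: [179.8, 0.3, 175.7]
force: [-0.2, -1.3, -0.7]
gripper_width: 59.4
```

arm_command(
  deltas="-5 -30 0 0 0 0 55; -7 -35 0 0 0 0 55; -7 -35 0 0 0 0 55; -7 -35 0 0 0 0 55; -7 -35 0 0 0 0 55",
)

```text
time_s: 25.9
ee_pos: [527.5, 111.5, 117.5]
ee_rot: [-179.9, -0.1, 175.6]
force: [0.2, -0.3, -0.6]
gripper_width: 59.8
```

arm_command(
  deltas="-7 -35 0 0 0 0 55; -6 -35 0 0 0 0 55; -5 -35 0 0 0 0 55; -4 -22 0 0 0 0 55; -2 -13 0 0 0 0 55",
)

```text
time_s: 26.52
ee_pos: [540.7, -29.3, 117.6]
ee_rot: [-180.0, -0.1, 175.5]
force: [-0.8, 1.0, -1.5]
gripper_width: 59.3
```

arm_command(
  deltas="0 0 0 0 0 0 55; 0 0 0 0 0 0 55",
)

```text
time_s: 26.78
ee_pos: [541.5, -27.0, 118.3]
ee_rot: [180.0, -0.0, 175.7]
force: [0.8, 1.0, -0.8]
gripper_width: 59.5
```

arm_command(
  deltas="0 0 30 0 0 0 55; 0 0 30 0 0 0 55; 0 0 25 0 0 0 55; 0 0 15 0 0 0 55; 0 0 6 0 0 0 55",
)

```text
time_s: 27.4
ee_pos: [541.7, -27.0, 11.9]
ee_rot: [180.0, -0.0, 175.7]
force: [0.3, 0.4, -1.3]
gripper_width: 59.8
```

arm_command(
  deltas="0 0 3 0 0 0 55; 0 0 2 0 0 0 55; 0 0 2 0 0 0 55; 0 0 0 0 0 0 55",
)

```text
time_s: 27.9
ee_pos: [542.0, -27.6, 5.7]
ee_rot: [180.0, 0.0, 175.6]
force: [-0.6, -0.0, -0.6]
gripper_width: 59.1
```

arm_command(
  deltas="0 0 1.5 0 0 0 55; 0 0 1 0 0 0 55; 0 0 0 0 0 0 55",
)

```text
time_s: 28.28
ee_pos: [541.8, -27.6, 2.9]
ee_rot: [180.0, -0.0, 175.6]
force: [0.5, 0.2, -0.9]
gripper_width: 59.5
```

arm_command(
  deltas="0 0 1 0 0 0 55; 0 0 0 0 0 0 55",
)

```text
time_s: 28.52
ee_pos: [542.0, -27.6, 2.1]
ee_rot: [180.0, 0.0, 175.6]
force: [0.8, -0.9, -0.9]
gripper_width: 59.4
```

arm_command(
  deltas="0 0 1 0 0 0 55; 0 0 0 0 0 0 55",
)

```text
time_s: 28.78
ee_pos: [542.7, -27.6, 1.9]
ee_rot: [180.0, 0.1, 175.6]
force: [-0.9, -0.2, 4.9]
gripper_width: 59.5
```

arm_command(
  deltas="0 0 1 0 0 0 55; 0 0 0 0 0 0 55",
)

```text
time_s: 29.02
ee_pos: [543.3, -27.7, 1.4]
ee_rot: [180.0, 0.2, 175.6]
force: [-0.3, -0.3, 7.7]
gripper_width: 59.6
```

arm_command(
  deltas="0 0 -1.5 0 0 0 55; 0 0 0 0 0 0 60; 0 0 0 0 0 0 62; 0 0 0 0 0 0 66; 0 0 0 0 0 0 72",
)

```text
time_s: 29.65
ee_pos: [541.8, -27.6, 1.4]
ee_rot: [180.0, -0.0, 175.6]
force: [0.3, 0.1, 0.2]
gripper_width: 71.2
```

arm_command(
  deltas="0 0 0 0 0 0 74; 0 0 -10 0 0 0 74; 0 0 -25 0 0 0 74; 0 0 -35 0 0 0 74; 0 0 -50 0 0 0 74",
)

```text
time_s: 30.28
ee_pos: [541.0, -27.5, 122.4]
ee_rot: [180.0, -0.1, 175.6]
force: [0.5, -0.3, -0.6]
gripper_width: 74.5
```

```bash
python3 - <<'E'
from m import *
s=state(); print(s['ee_pos'],s['force'])
im=grab_frame('wrist')[:,:,::-1].copy(); cv2.imwrite('pics/w7.png',im); c=cam('wrist',s)
print(proj(c,[[542,-27.5,35],[504.7,-24.3,75]]))
E
```

```text
[541.0052383  -27.51041787 122.4036503 ] [ 0.50988582 -0.25532963 -0.64288436]
[[319.27400474 193.84283786]
 [319.57362728 160.67685201]]
```

View pics/w7.png

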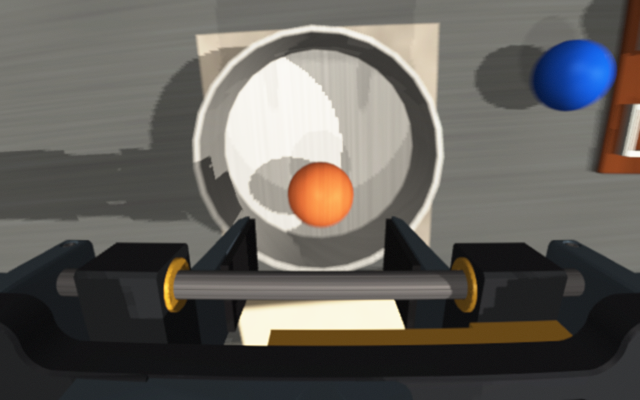

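Ball 0 rests at (321,194), where it was predicted, and the pot is still on the mat. Now the second ball.

arm_command(
  deltas="17.7 36.1 0 0 0 0 91; 17.7 36.1 0 0 0 0 91; 17.7 36.1 0 0 0 0 91; 17.7 36.1 0 0 0 0 91; 17.7 36.1 0 0 0 0 91",
)

```text
time_s: 30.95
ee_pos: [467.0, 160.3, 122.2]
ee_rot: [180.0, 0.1, 175.6]
force: [0.3, -0.2, -0.1]
gripper_width: 91.1
```

arm_command(
  deltas="17.7 36.1 0 0 0 0 91; 17.7 36.1 0 0 0 0 91; 17.7 36.1 0 0 0 0 91; 17.7 36.1 0 0 0 0 91; 0 0 0 0 0 0 91",
)

```text
time_s: 31.58
ee_pos: [407.1, 310.5, 122.1]
ee_rot: [179.9, 0.0, 175.8]
force: [0.3, -0.6, 0.7]
gripper_width: 91.1
```

arm_command(
  deltas="0 0 0 0 0 0 91",
)

```text
time_s: 31.7
ee_pos: [407.8, 308.1, 121.8]
ee_rot: [-180.0, 0.0, 175.7]
force: [0.5, -0.1, 0.1]
gripper_width: 90.9
```

```bash
python3 - <<'E'
from m import *
s=state(); print(s['ee_pos'],s['ee_rot'])
im=grab_frame('wrist')[:,:,::-1].copy(); cv2.imwrite('pics/w8.png',im); c=cam('wrist',s)
b=im.astype(int); m=((b[...,2]-b[...,0]>105)&(b[...,2]>190)).astype(np.uint8)
m=cv2.morphologyEx(m,cv2.MORPH_OPEN,np.ones((5,5),np.uint8))
print(proj(c,[[407,308.4,40.4]]))
for k in big(m,2): e=cv2.minEnclosingCircle(k); print(e,cv2.contourArea(k),plane(c,[e[0]],40.4))
cv2.imwrite('pics/w8c.png',im[60:260,190:450])
E
```

```text
[407.82720729 308.0773941  121.81673602] [-1.79985632e+02  2.68480667e-02  1.75662971e+02]
[[319.48013467 193.40952157]]
((322.87237548828125, 193.9724578857422), 32.289520263671875) 3072.0 [[407.75920045 311.41938159]]
((144.5, 284.0), 25.144681930541992) 367.0 [[487.78845074 125.61820842]]
```

View pics/w8c.png

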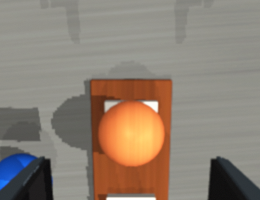

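arm_command(
  deltas="0 1.3 40 0 0 0 91; 0 0 35 0 0 0 91; 0 0 25 0 0 0 91; 0 0 10 0 0 0 80; 0 0 5 0 0 0 70",
)

```text
time_s: 32.38
ee_pos: [408.5, 309.4, 6.6]
ee_rot: [180.0, 0.0, 175.6]
force: [0.7, 0.5, -0.2]
gripper_width: 74.2
```

arm_command(
  deltas="0 0 0 0 0 0 64; 0 0 0 0 0 0 61; 0 0 0 0 0 0 59; 0 0 0 0 0 0 57; 0 0 0 0 0 0 57",
  force=5,
)

```text
time_s: 33.0
ee_pos: [408.1, 309.1, 7.2]
ee_rot: [-179.9, 0.0, 175.7]
force: [0.7, -5.0, 4.5]
gripper_width: 59.7
```

arm_command(
  deltas="0 0 0 0 0 0 66; 0 -1.5 0 0 0 0 66; 0 0 0 0 0 0 61; 0 0 0 0 0 0 58; 0 0 0 0 0 0 55",
  force=6,
)

```text
time_s: 33.62
ee_pos: [407.8, 308.6, 6.6]
ee_rot: [180.0, 0.0, 175.6]
force: [-0.4, 0.9, -0.0]
gripper_width: 59.5
```

arm_command(
  deltas="0 0 0 0 0 0 55",
)

```text
time_s: 33.75
ee_pos: [407.8, 308.6, 6.6]
ee_rot: [180.0, 0.0, 175.6]
force: [-0.5, 1.2, -0.2]
gripper_width: 59.4
```

arm_command(
  deltas="0 0 -5 0 0 0 55; 0 0 -15 0 0 0 55; 0 0 -28 0 0 0 55; 0 0 -35 0 0 0 55; 0 0 -30 0 0 0 55",
)

```text
time_s: 34.38
ee_pos: [407.9, 308.3, 121.8]
ee_rot: [179.9, 0.1, 175.6]
force: [0.9, 0.6, -2.1]
gripper_width: 59.3
```

arm_command(
  deltas="-4 -15 0 0 0 0 55; -8 -30 0 0 0 0 55; -9 -35 0 0 0 0 55; -9 -35 0 0 0 0 55; -9 -35 0 0 0 0 55",
)

```text
time_s: 35.0
ee_pos: [434.1, 153.4, 118.5]
ee_rot: [-179.9, -0.1, 175.6]
force: [0.4, -0.3, -1.2]
gripper_width: 59.6
```

arm_command(
  deltas="-9 -35 0 0 0 0 55; -9 -35 0 0 0 0 55; -9 -35 0 0 0 0 55; -9 -35 0 0 0 0 55; -6 -22 0 0 0 0 55",
)

```text
time_s: 35.62
ee_pos: [463.3, -11.3, 118.4]
ee_rot: [-180.0, -0.2, 175.5]
force: [0.4, 0.3, -1.2]
gripper_width: 59.6
```

arm_command(
  deltas="-3 -13 0 0 0 0 55; 0 0 0 0 0 0 55; 0 0 0 0 0 0 55",
)

```text
time_s: 36.0
ee_pos: [466.3, -21.6, 119.3]
ee_rot: [180.0, -0.0, 175.7]
force: [-0.6, 0.2, -1.6]
gripper_width: 59.5
```

```bash
python3 - <<'E'
from m import *
s=state(); print(s['ee_pos'],s['force'],s['gripper_width'])
w=grab_frame('wrist')[:,:,::-1].copy(); im=grab_frame('scene')[:,:,::-1].copy()
m=np.zeros((400,800,3),np.uint8); m[:,:480]=w[:,80:560]; m[:,480:]=cv2.resize(im[150:310,180:308],(320,400))
cv2.imwrite('pics/m9.png',m); print(proj(cam('wrist',s),[[542,-27.5,35]]))
E
```

```text
[466.25091252 -21.6249399  119.26361458] [-0.61301078  0.22200897 -1.59681932] 59.504653344023126
[[319.10465593 268.32539527]]
```

View pics/m9.png

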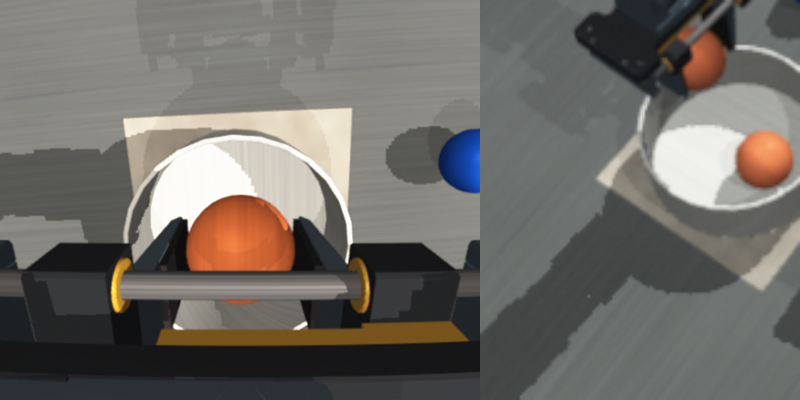

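arm_command(
  deltas="0 0 30 0 0 0 55; 0 0 30 0 0 0 55; 0 0 25 0 0 0 55; 0 0 15 0 0 0 55; 0 0 7 0 0 0 55",
)

```text
time_s: 36.72
ee_pos: [466.3, -21.5, 11.8]
ee_rot: [180.0, -0.1, 175.7]
force: [-0.2, -0.0, -1.1]
gripper_width: 59.7
```

arm_command(
  deltas="0 0 3 0 0 0 55; 0 0 2 0 0 0 55; 0 0 2 0 0 0 55; 0 0 1 0 0 0 55; 0 0 0 0 0 0 55",
)

```text
time_s: 37.35
ee_pos: [466.8, -22.2, 4.6]
ee_rot: [180.0, 0.0, 175.6]
force: [-1.2, -0.3, -0.9]
gripper_width: 59.5
```

arm_command(
  deltas="0 0 1 0 0 0 55; 0 0 0 0 0 0 55",
)

```text
time_s: 37.6
ee_pos: [466.7, -22.1, 3.5]
ee_rot: [180.0, -0.0, 175.6]
force: [-0.4, 0.6, -1.6]
gripper_width: 59.3
```

arm_command(
  deltas="0 0 1 0 0 0 55; 0 0 0.5 0 0 0 55; 0 0 0 0 0 0 55",
)

```text
time_s: 37.98
ee_pos: [466.7, -22.1, 2.0]
ee_rot: [180.0, -0.0, 175.6]
force: [-0.2, -0.2, -1.5]
gripper_width: 59.4
```

arm_command(
  deltas="0 0 0.7 0 0 0 55; 0 0 0 0 0 0 55",
)

```text
time_s: 38.22
ee_pos: [467.1, -22.2, 1.6]
ee_rot: [180.0, 0.0, 175.6]
force: [0.5, 0.1, 2.0]
gripper_width: 59.3
```

Contact with the floor (force went from −1.5 to +2.0 N). Releasing.

arm_command(
  deltas="0 0 0 0 0 0 59; 0 0 0 0 0 0 61; 0 0 0 0 0 0 64; 0 0 0 0 0 0 68; 0 0 0 0 0 0 73",
)

```text
time_s: 38.85
ee_pos: [466.7, -22.1, 1.3]
ee_rot: [180.0, -0.0, 175.6]
force: [-0.2, -0.3, -0.4]
gripper_width: 72.9
```

arm_command(
  deltas="0 0 0 0 0 0 74; 0 0 -10 0 0 0 74; 0 0 -25 0 0 0 74; 0 0 -35 0 0 0 74; 0 0 -50 0 0 0 74",
)

```text
time_s: 39.48
ee_pos: [465.9, -22.1, 122.3]
ee_rot: [180.0, -0.1, 175.6]
force: [1.4, 0.1, -0.4]
gripper_width: 74.2
```

arm_command(
  deltas="0 0 -40 0 0 0 74; 0 40 0 0 0 0 74; 0 45 0 0 0 0 74; 0 45 0 0 0 0 74; 0 45 0 0 0 0 74",
)

```text
time_s: 40.1
ee_pos: [480.1, 153.7, 162.2]
ee_rot: [180.0, 0.1, 175.6]
force: [1.2, 0.4, -0.1]
gripper_width: 73.9
```

arm_command(
  deltas="0 45 0 0 0 0 74; 0 45 0 0 0 0 74; 0 45 0 0 0 0 74; 0 45 0 0 0 0 74; 0 0 0 0 0 0 74",
)

```text
time_s: 40.72
ee_pos: [493.7, 334.5, 161.6]
ee_rot: [179.9, 0.0, 175.8]
force: [0.2, -0.6, 0.1]
gripper_width: 73.9
```

```bash
python3 - <<'E'
from m import *
print(state()['time_s'],state()['ee_pos'])
im=grab_frame('top')[:,:,::-1].copy(); c=cam('top'); cv2.imwrite('pics/top10.png',im)
p=pot(im,c,(354,241)); print(p,p[:2]-[505.3,-22.8])
h=cv2.cvtColor(im,cv2.COLOR_BGR2HSV); b=big((h[...,1]>28)&(h[...,2]>170),1,(300,140,420,185))[0]; print('brick',rect(plane(c,b[:,0],50)))
for k in balls(im,c,(310,195,400,285),35): print(k)
cv2.imwrite('pics/f10.png',cv2.resize(im[110:310,140:520],None,fx=2.1,fy=2.1,interpolation=cv2.INTER_CUBIC))
E
```

```text
40.725 [493.67456649 334.49684275 161.57627424]
[503.95873848 -24.2091851   92.61192774] [-1.34126152 -1.4091851 ]
brick [683.8 -25.7  78.3 176.5   1.6]
(array([353.4, 222. ]), 11.7, array([542. , -24.7]))
(array([352. , 254.5]), 10.4, array([465.7, -23.1]))
```

View pics/f10.png

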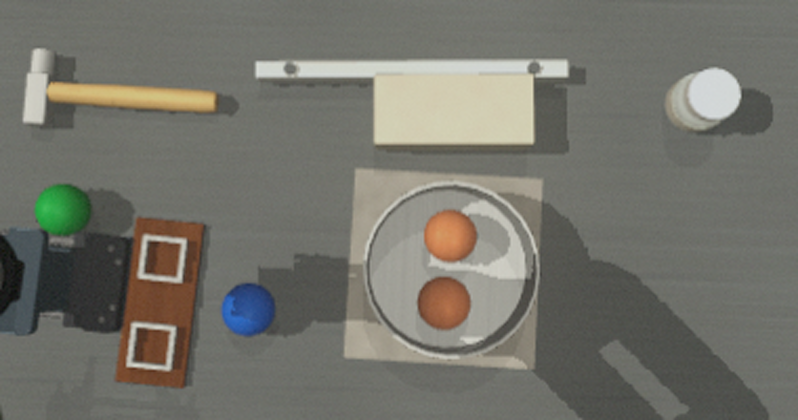

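Everything is in place: both balls rest in the pot, the pot is centred within about 2 mm, the brick is flat on the fence, and the bystanders haven't moved. Handing in.

```bash
python3 -c "
from workcell import *
print(job_done())"
```

```text
the job is handed in; nothing more can be done
None
```

I did the job in the order asked and handed it in at about 41 s of the 72 s limit. No verdict was reported.

**What I did:** I pushed the brick with the open fingers until it met the fence, ending at about 18 N. I pushed the pot to the mat centre with the fingers cradling its wall. Each ball was then gripped at 6 N and lowered until I felt the pot floor (about 2 to 8 N) before I let go.

**Last checks:**
- **Brick:** it lies flat on the fence, turned 1.6° against the fence's 1.3–1.5°, which is within what the camera can resolve. No gap is visible.
- **Pot:** it sits about 2 mm from the mat centre.
- **Balls:** both rest on the pot floor where I put them, about 76 mm apart.
- **Bystanders:** the hammer, jar and the two decoy balls look unmoved. I judged this by eye from the last picture.

**What disagreed:** The first grip on ball 0 closed to 54 mm, because at that opening the fingertips sit about 28 mm behind the tool point, so they held the ball too high. I regripped lower, and did it again after small sideways corrections; ball 1 needed one sideways correction too. The grips then closed to about 59.5 mm with little sideways force. During those attempts the force on the tool stayed around 6 N or less. I saw no dents, but the pictures are too coarse to rule out small ones.

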